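Mount a bisque plaque on the decorating stand

TASK

Get the blank bisque plaque mounted on the blue decorating stand for painting. First undo the orange lock by about a fifth of a turn - nobody remembers which way its thread runs, so try it and go the way it gives - then draw the red-knobbed spring arm all the way back until it stays there by itself, lay the plaque face up on the stand with one short end flat against the middle of the steel fixed edge, and finally let the spring arm go over so that it presses the plaque against that edge. Leave the lock undone and the other things on the table where they are.

Things in the scene. Friction and masses are not known exactly. Their poses are not given: they have to be found in the camera images.
- stage: Fixed blue stand: flat plate 30 mm above the table, from -70 to +160 mm in its x and -145 to +115 mm in its y; yaw varies +-0.3 rad. Origin at table level. Working face of the fixed edge: its y = +90 mm, facing -y. Mounted plaque: centre at its x = 0, y = +25 mm, long side along its y. Spring arm's pivot: x = +85, y = -85 mm. Lock's axis: x = +115, y = -25 mm.
- fence: The fixed edge: steel bar on the stand, 110 mm long (along stage x), 12 mm thick, 22 mm high above the plate. Origin at the middle of the foot of its working face; same axes as the stage.
- tile: Blank off-white bisque plaque, low fish relief on its face: 56 mm (x) by 130 mm (y) by 14 mm (relief adds 2 mm), 0.11 to 0.23 kg, loose. Origin at the centre of its underside, z up out of its face. Starts face up on the table left of the stand; grip it across its 56 mm width. Either short end may go to the fixed edge.
- lock (a joint): Turn of the orange lock bar about the vertical, rad: 0 tight (as found), + counter-clockwise seen from above. Gives one way only, not visible, differs each time: forced the wrong way it stops dead within about 0.1 rad; the right way it turns with 0.15 Nm friction to a stop at 1.4 rad and stays where left. Until about 1 rad its steel nose below blocks the spring arm's tail.
- lock_grip (a point): Centre of the orange lock bar: 76 mm long (point x), 14 mm wide (point y), 22 mm high; centre 89 mm, underside 78 mm, top 100 mm above the table. Grey housing below it up to 74 mm. Turns with the lock, does not rise; when tight the bar lies along stage x.
- clip (a joint): Angle of the spring arm about its vertical pivot, rad: 0 closed (as found), grows to 0.95 as it is drawn back (counter-clockwise from above, tip towards stage -y). A spring closes it, 3 to 5 N at the tip. A ball catch in the plate, passed at about 0.86 with some 15 N, keeps it back at about 0.93; pushed forward off the catch it springs closed. Rests on a mounted plaque at about 0.22.
- clip_handle (a point): On the axis of the spring arm's upright post, 75 mm above the table: steel post 14 mm in diameter, 50 to 80 mm above the table, topped by a red ball 20 mm in diameter (to 100 mm). 101 mm from the pivot; at stage x = 0, y = -30 mm when closed. Below it a 20 mm diameter rubber pad, 33 to 49 mm above the table; the curved arm lies at 35 to 47 mm.
- clip_hinge (a point): A point on the arm's pivot axis, 75 mm above the table.
- painted_tile: Bystander: a finished plaque of the same size, painted green and yellow, on the far left of the table. Origin under its centre.
- paper_cup: Bystander: white paper cup with a red sleeve, 86 mm in diameter, 116 mm high. Origin under its centre.
- tumbler: Bystander: light blue tumbler, 82 mm in diameter, 160 mm high. Origin under its centre.
- jar_yellow: Bystander: glaze jar with yellow label, 66 mm in diameter, 85 mm high. Origin under its centre.
- jar_purple: Bystander: glaze jar with purple label, 72 mm in diameter, 90 mm high. Origin under its centre.
- rabbit: Bystander: off-white bisque rabbit, 80 mm in diameter, 146 mm high. Origin under its centre.
- house: Bystander: off-white bisque house, 70 by 60 mm, 100 mm high. Origin under its centre.

How it is judged:
By the outcome, as a careful person would: the job done as asked, in the order asked, and still so for the second after the job is handed in, with the robot touching nothing.
It also fails if it takes over 72 s, if anything falls off the work surface, if the arm or the gripper's body presses on something with over 40 N, if the wrist force passes 120 N, or if a joint passes its speed limit or range.

ROBOT

A 7-joint arm with a two-finger parallel gripper is mounted at the origin on the work surface. World frame = base frame: x ahead of the robot, y to its left, z up, the work surface at z = 0. Lengths are in m, angles in rad, forces in N, time in s.
With the tool pointing down it reaches from about 0.425 to 0.825 m from the base axis. Payload 3.6 kg.
Tool frame: the origin (TCP) lies between the finger pads; the fingertips stand manip.finger_overhang ahead of it and the grasp point (between the pads) lies 2 mm behind it (manip.finger_overhang is the distance from the TCP to the fingertips, in m); z points along the fingers, y is the line along which they close (so a half turn about z gives the same grasp; the last joint's range is limited). The gripper opens to 85 mm and grips with 20 to 120 N. Pads are 22 mm wide; open, the fingers measure 114 mm over their backs; the gripper's body (76 mm by 85 mm) begins 54 mm behind the grasp point. The pads swing forward as they close: fully open they stand 13 mm farther back than shut.
Start: joints at [1.169, 0.615, -0.013, 1.423, 0.008, 1.103, -0.04], TCP at [0.239, -0.605, 0.248] pointing down, gripper open.
Joint ranges: [-3.12, 3.12], [-0.3, 2.06], [-1.34, 1.32], [0.26, 2.42], [-1.36, 4.5], [0.01, 1.98], [-2.84, 2.84]. Speed limits (rad/s): [2.79, 2.79, 3.14, 3.14, 3.14, 3.14, 3.14].

INTERFACE

Orientations are given as a rotation vector (axis times angle).
In Python, from plant import manip gives the robot as it stands.
- The arm moves only by the shell command python3 shift.py 'ROWS' [FORCE]. ROWS is a JSON list of rows, 1 to 5 of them, each an object with the fields finger_gap (the finger opening in m), x, y, z (the shift in m), yaw (a turn about the tool's z in rad); a field left out counts as zero (the opening has to be given); each row is the pose to reach, as a shift and turn from the pose commanded when the command began, along the tool's axes at that moment; what a row does not reach only later rows make up. A row lasts 1/8 s, in which the tool goes at most 0.0625 m and 0.188 rad, less where a joint would pass 70% of its speed; a pose out of reach is approached as far as the arm can. The fingers move at their own pace and stop on an object; FORCE is the grip in N (left out, the last holds). Time passes only in rows, so rows that do not move let the fingers close. It prints the time, the measured TCP pose, the force, the opening and the grip force at its end. Input that does not fit is refused with a message, and nothing moves.
- manip.observe(): the state, without advancing time (a new reading comes with each control period).
- manip.snapshot(name): name is "scene" or "top" or "wrist"; returns the picture (384x512x3 uint8, blue, green, red); there is no depth.
- manip.calibration(name): a dict with "vertical_fov" (degrees; the focal length in pixels is half the picture's height over the tangent of half this angle, whatever the lens; pixels are square), "cx", "cy" (the principal point, pixels), "view" (4x4, takes a point from world to camera coordinates); the wrist camera has in their place "T_tool_cam" (4x4, takes a point from camera to tool coordinates, whose origin is the TCP and whose axes are the flange's). Camera axes: x right, y down, z forward; pixel columns grow to the right and rows downward; lengths in m; the calibration is good to about 2 mm. A picture is of the moment at which its call begins: read the wrist's pose just before it. calibration takes no time and is no camera call.
- manip.hand_in(): hands the job in; it is judged then, once.
The state is a dict: "time": time; "qpos": joint angles; "joint_velocities": joint speeds; "joint_efforts": joint torques, N m; "tool_pos": TCP position; "tcp_rot": TCP orientation; "force": force on the tool from outside, world axes, zero at the start; "ft_torque": the same for the moment, N m; "finger_gap": finger opening in m; "finger_force": force on a finger pad.
Only numpy, scipy, OpenCV 4.12 (cv2) and the standard library are available. Lean on these libraries where they do the work, as an engineer would, in place of code of your own. Each camera call takes 0.05 s, during which the arm holds its last target. There are 200 camera calls.

## Working session

There is one attempt and no reset: what is moved stays moved. The work goes in short steps, Python scripts to look and compute and a shell command to move; the robot and the scene stay as the last step left them, time stands still between calls to the robot, and variables do not carry over. Pictures are saved under pics/ and viewed, at most 14 in all, crops included, and the job is handed in when it is done.

```bash
ls; mkdir -p pics
python3 - <<'E'
from plant import manip
import cv2
s=manip.observe();print({k:(v if not hasattr(v,'round') else v) for k,v in s.items()});print(manip.finger_overhang)
for n in("scene","top","wrist"):
    print(n,manip.calibration(n))
    cv2.imwrite(f"pics/{n}0.png",manip.snapshot(n))
t=cv2.imread("pics/top0.png");cv2.imwrite("pics/top0b.png",cv2.resize(t,(800,600),interpolation=cv2.INTER_CUBIC))
E
```

```text
pics
plant.py
shift.py
{'time': 0.0, 'qpos': array([ 1.16849888,  0.61591571, -0.01262053,  1.42494247,  0.00810563,
        1.10341174, -0.04039065]), 'joint_velocities': array([ 0.00010645,  0.00243062,  0.0013135 , -0.00097084, -0.00120809,
        0.00082146, -0.00042342]), 'joint_efforts': array([-4.59568400e-05, -4.69215882e+01,  2.59365700e-01, -1.71033955e+01,
        9.99518641e-03,  9.62915918e-03, -2.28143665e-05]), 'tool_pos': array([ 0.23829554, -0.60394434,  0.24712593]), 'tcp_rot': array([-3.08374572e+00, -5.86479916e-01,  8.34895223e-04]), 'force': array([-0.25213144, -1.34316536, -0.56124237]), 'ft_torque': array([-0.02412057,  0.00087219, -0.01621123]), 'finger_force': 0.0, 'finger_gap': 0.08563348290276965}
0.017
scene {'vertical_fov': 42.08029348404858, 'cx': 255.1747112007165, 'cy': 198.9863855589612, 'view': array([[-0.2616146 ,  0.96513069,  0.00897509,  0.14028914],
       [ 0.81349168,  0.22549555, -0.53608119, -0.43901906],
       [-0.51941225, -0.13294551, -0.84411872,  1.99727183],
       [ 0.        ,  0.        ,  0.        ,  1.        ]])}
top {'vertical_fov': 46.6232572066047, 'cx': 250.42522682558092, 'cy': 189.318477448061, 'view': array([[-0.04069888, -0.99916819,  0.00255622,  0.04306625],
       [-0.97793331,  0.03930899, -0.20518589,  0.58541641],
       [ 0.20491473, -0.01085064, -0.97871968,  1.39319512],
       [ 0.        ,  0.        ,  0.        ,  1.        ]])}
wrist {'vertical_fov': 65.78480652721869, 'cx': 256.9942609629646, 'cy': 191.0426555402452, 'T_tool_cam': array([[-6.97116247e-05, -9.50608970e-01, -3.10391012e-01,
         7.93653799e-02],
       [ 9.99999748e-01, -2.85670715e-04,  6.50307287e-04,
        -6.75437998e-04],
       [-7.06857563e-04, -3.10390889e-01,  9.50608751e-01,
        -1.24947182e-01],
       [ 0.00000000e+00,  0.00000000e+00,  0.00000000e+00,
         1.00000000e+00]])}
```

View pics/top0b.png

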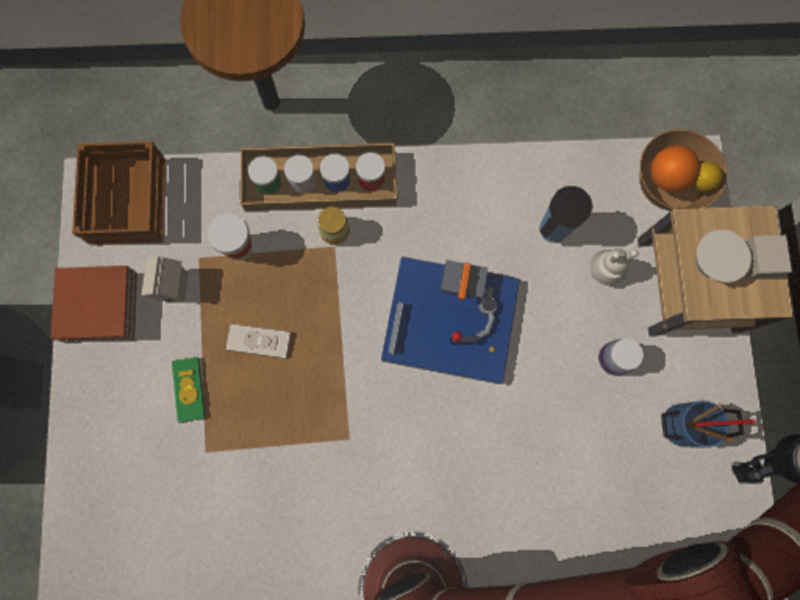

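View pics/scene0.png

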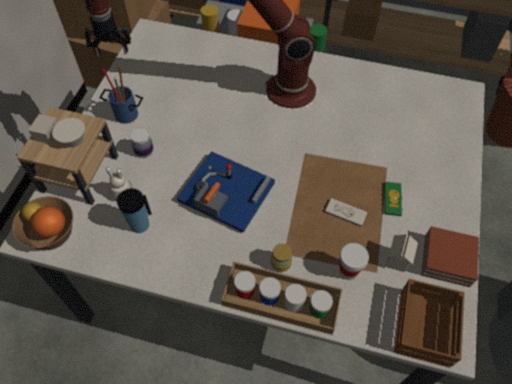

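Run:
```python
import cv2,numpy as np
t=cv2.imread("pics/top0.png")
a=cv2.resize(t[160:250,240:340],None,fx=6.6,fy=6.6,interpolation=cv2.INTER_CUBIC)  # 660x594
cv2.imwrite("pics/c1.png",a)
```

```text
(no output)
```

View pics/c1.png

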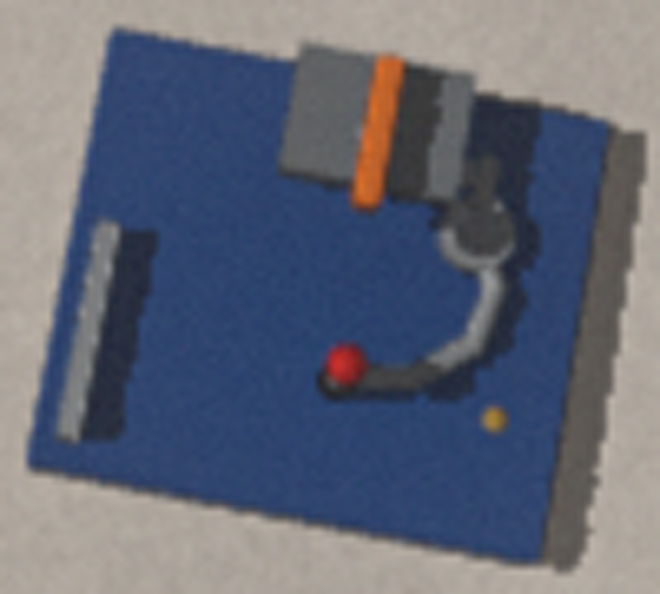

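```bash
cat > h.py <<'E'
import numpy as np,cv2
from scipy.optimize import least_squares
from scipy.spatial.transform import Rotation as R
from plant import manip
def K(c): 
    f=192/np.tan(np.radians(c["vertical_fov"])/2); return np.array([[f,0,c["cx"]],[0,f,c["cy"]],[0,0,1]])
def cam(name,s=None):
    c=manip.calibration(name)
    if name=="wrist":
        s=s or manip.observe(); T=np.eye(4);T[:3,:3]=R.from_rotvec(s["tcp_rot"]).as_matrix();T[:3,3]=s["tool_pos"]
        return K(c),np.linalg.inv(T@c["T_tool_cam"])
    return K(c),c["view"]
def unproj(uv,z,name,s=None):
    k,V=cam(name,s); uv=np.atleast_2d(uv).astype(float)
    d=(np.linalg.inv(k)@np.c_[uv,np.ones(len(uv))].T).T@V[:3,:3]; o=-V[:3,:3].T@V[:3,3]
    return o+d*((z-o[2])/d[:,2])[:,None]
def st2w(p,S): # stage->world, S=x,y,yaw
    c,s=np.cos(S[2]),np.sin(S[2]); p=np.atleast_2d(p).astype(float)
    return np.c_[S[0]+c*p[:,0]-s*p[:,1],S[1]+s*p[:,0]+c*p[:,1]]
def totool(target,yawvec=None):
    "world target TCP -> shift in the tool axes now (measured)"
    s=manip.observe(); M=R.from_rotvec(s["tcp_rot"]).as_matrix()
    return M.T@(np.array(target)-s["tool_pos"])
E
python3 - <<'E'
from h import *
t=cv2.imread("pics/top0.png")
c=np.array([[115,28],[612,120],[545,565],[30,468]])
uv=(c+.5)/6.6-.5+[240,160]
W=unproj(uv,.03,"top")[:,:2]; L=np.array([[.16,.115],[.16,-.145],[-.07,-.145],[-.07,.115]])
r=least_squares(lambda S:(st2w(L,S)-W).ravel(),[.6,0,0]);print("stage",r.x,r.fun.reshape(-1,2).round(4).tolist())
b=(np.array([[347,365],[378,132]])+.5)/6.6-.5+[240,160]
for i,(z,l) in enumerate([(.09,(0,-.03)),(.1,(.115,-.025))]): print(unproj(b[i],z,"top")[:, :2],st2w([l],r.x))
h=cv2.cvtColor(t,cv2.COLOR_BGR2HSV);roi=np.zeros(t.shape[:2],np.uint8)
m=((h[...,1]<60)&(h[...,2]>110)).astype(np.uint8);roi[200:236,138:195]=1;m&=roi
cs=max(cv2.findContours(m,0,1)[0],key=cv2.contourArea)
n,_,st,ce=cv2.connectedComponentsWithStats(m)
P=unproj(cs[:,0,:],.014,"top")[:,:2].astype(np.float32)
print("tile",cv2.minAreaRect(P*1000),cv2.contourArea(cs))
bp=cv2.boxPoints(cv2.minAreaRect(P));print(bp)
a=cv2.resize(t[195:240,135:200],None,fx=10,fy=10,interpolation=cv2.INTER_CUBIC);cv2.imwrite("pics/c2.png",a)
for s in range(0):pass
E
```

```text
stage [ 0.49868687 -0.08143384 -0.227021  ] [[0.0004, 0.0013], [0.0003, -0.0018], [-0.0006, -0.0007], [-0.0001, 0.0012]]
[[ 0.49282524 -0.10863866]] [[ 0.49193459 -0.11066407]]
[[ 0.60420596 -0.12937989]] [[ 0.60510921 -0.1316761 ]]
tile ((511.50543212890625, 307.27191162109375), (128.33811950683594, 55.12696838378906), 79.5617904663086) 586.0
[[0.4727724  0.24915864]
 [0.526987   0.23917098]
 [0.5502387  0.36538523]
 [0.49602407 0.3753729 ]]
```

View pics/c2.png

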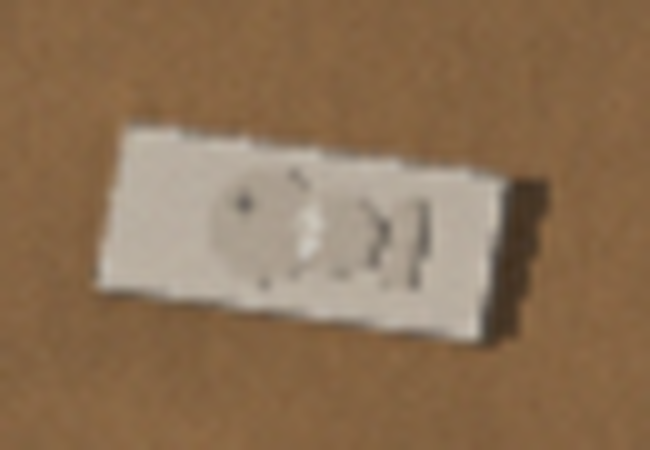

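```bash
python3 shift.py '[{"finger_gap":0.085, "z":-0.05}, {"finger_gap":0.085, "x":0.075, "y":-0.191, "z":-0.05}, {"finger_gap":0.085, "x":0.075, "y":-0.191, "z":-0.05}, {"finger_gap":0.085, "x":0.075, "y":-0.191, "z":-0.05}, {"finger_gap":0.085, "x":0.075, "y":-0.191, "z":-0.05}]' 60
python3 shift.py '[{"finger_gap":0.04, "x":0.3, "y":-0.08, "z":0.05}, {"finger_gap":0.04, "x":0.3, "y":-0.08, "z":0.05}, {"finger_gap":0.04, "x":0.3, "y":-0.08, "z":0.05}, {"finger_gap":0.04, "x":0.3, "y":-0.08, "z":0.05}, {"finger_gap":0.04, "x":0.3, "y":-0.08, "z":0.05}]'
python3 shift.py '[{"finger_gap":0.04, "x":0.138, "y":-0.036, "yaw":0.6}, {"finger_gap":0.04, "x":0.138, "y":-0.036, "yaw":0.6}, {"finger_gap":0.04, "x":0.138, "y":-0.036, "yaw":0.6}, {"finger_gap":0.04, "x":0.138, "y":-0.036, "yaw":0.6}, {"finger_gap":0.04, "x":0.138, "y":-0.036, "yaw":0.6}]'
python3 - <<'E'
from h import *
s=manip.observe();print(s["qpos"].round(3),s["tool_pos"],s["tcp_rot"],R.from_rotvec(s["tcp_rot"]).as_matrix().round(3).tolist())
cv2.imwrite("pics/w1.png",manip.snapshot("wrist"))
E
```

```text
time: 0.78
tool_pos: [0.2383, -0.3952, 0.2983]
tcp_rot: [-3.083, -0.592, 0.0]
force: [0.2, -1.4, -0.4]
finger_gap: 0.085
finger_force: 0.0
time: 1.4
tool_pos: [0.4883, -0.2159, 0.2482]
tcp_rot: [3.086, 0.584, 0.001]
force: [0.5, -0.9, 0.9]
finger_gap: 0.0399
finger_force: 0.0
time: 2.02
tool_pos: [0.6006, -0.134, 0.2484]
tcp_rot: [3.12, -0.352, -0.002]
force: [-1.2, -0.7, -0.2]
finger_gap: 0.0399
finger_force: 0.0
[ 0.176  0.559  0.012  1.531 -0.005  1.053 -1.607] [ 0.60057182 -0.13396274  0.24835399] [ 3.12010642e+00 -3.51930905e-01 -1.79772243e-03] [[0.975, -0.223, -0.001], [-0.223, -0.975, -0.002], [-0.001, 0.002, -1.0]]
```

View pics/w1.png

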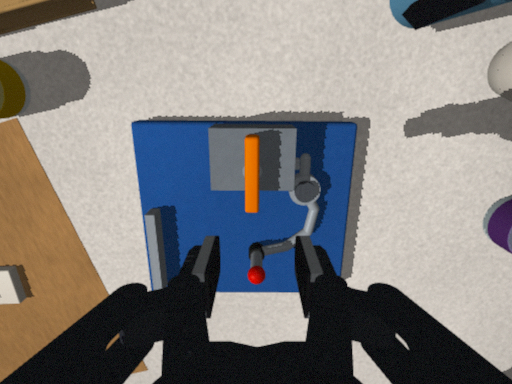

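Run:
```python
from h import *
S0=np.array([ 0.49868687,-0.08143384,-0.227021])
for n,uv,z,l in [("c1",(133.5,122),.03,(.16,.115)),("c2",(355.5,122),.03,(.16,-.145)),("bar+x",(252,137),.1,(.153,-.025)),("bar-x",(251.5,212.5),.1,(.077,-.025)),("ball",(257,275),.09,(0,-.03)),("piv",(306,189),.055,(.085,-.085))]:
    print(n,unproj(uv,z,"wrist")[0,:2].round(4),st2w([l],S0)[0].round(4))
S=S0.copy()
print(totool([*st2w([(.115,-.025)],S)[0],.1]))
```

```text
c1 [ 0.6794 -0.0092] [ 0.6805 -0.0054]
c2 [ 0.6232 -0.2539] [ 0.6219 -0.2587]
bar+x [ 0.6421 -0.139 ] [ 0.6421 -0.1402]
bar-x [ 0.5698 -0.1215] [ 0.5681 -0.1231]
ball [ 0.4919 -0.1093] [ 0.4919 -0.1107]
piv [ 0.566 -0.183] [ 0.5624 -0.1834]
[ 0.00412584 -0.00372326  0.14857475]
```

```bash
sed -i '$a S=np.array([0.499,-0.0802,-0.227])' h.py
python3 shift.py '[{"finger_gap":0.04, "x":0.004, "y":-0.0045, "z":0.06}, {"finger_gap":0.04, "x":0.004, "y":-0.0045, "z":0.11}, {"finger_gap":0.04, "x":0.004, "y":-0.0045, "z":0.14}, {"finger_gap":0.04, "x":0.004, "y":-0.0045, "z":0.15}, {"finger_gap":0.04, "x":0.004, "y":-0.0045, "z":0.15}]'
python3 shift.py '[{"finger_gap":0.0}, {"finger_gap":0}, {"finger_gap":0}, {"finger_gap":0}]' 60
python3 shift.py '[{"finger_gap":0, "yaw":-0.06}, {"finger_gap":0, "yaw":-0.12}, {"finger_gap":0, "yaw":-0.12}]'
python3 - <<'E'
from h import *
s=manip.observe();print(s["ft_torque"],s["qpos"].round(3))
E
```

```text
time: 2.7
tool_pos: [0.6062, -0.1295, 0.0991]
tcp_rot: [3.121, -0.353, 0.0]
force: [-0.4, 0.2, -0.5]
finger_gap: 0.0399
finger_force: 0.0
time: 3.2
tool_pos: [0.6072, -0.1302, 0.1008]
tcp_rot: [3.119, -0.353, 0.005]
force: [-1.4, -2.4, 6.1]
finger_gap: 0.0123
finger_force: 60.6
time: 3.58
tool_pos: [0.6072, -0.1301, 0.1008]
tcp_rot: [3.135, -0.164, 0.005]
force: [-1.6, -2.8, 6.4]
finger_gap: 0.0125
finger_force: 60.6
[-0.40046251  0.33829219  0.07087032] [ 0.192  0.734 -0.027  1.666  0.03   0.738 -1.526]
```

```bash
python3 shift.py '[{"finger_gap":0, "z":-0.003, "yaw":-0.08}, {"finger_gap":0, "z":-0.003, "yaw":-0.16}, {"finger_gap":0, "z":-0.003, "yaw":-0.16}]'
python3 - <<'E'
from h import *
s=manip.observe();print(s["ft_torque"],s["qpos"].round(3))
cv2.imwrite("pics/w2.png",manip.snapshot("wrist")[100:250,180:330])
E
```

```text
time: 3.95
tool_pos: [0.6071, -0.13, 0.1009]
tcp_rot: [3.139, 0.086, 0.003]
force: [4.1, -5.1, -9.2]
finger_gap: 0.0122
finger_force: 59.7
[-0.76183924 -0.9148906   0.13101336] [ 0.218  0.734 -0.073  1.665  0.074  0.743 -1.406]
```

```bash
python3 shift.py '[{"finger_gap":0, "z":0.002, "yaw":-0.18}, {"finger_gap":0, "z":0.002, "yaw":-0.36}, {"finger_gap":0, "z":0.002, "yaw":-0.54}, {"finger_gap":0, "z":0.002, "yaw":-0.54}]'
python3 - <<'E'
from h import *
s=manip.observe();print(s["ft_torque"],s["qpos"].round(3))
E
python3 shift.py '[{"finger_gap":0, "yaw":-0.16}, {"finger_gap":0, "yaw":-0.32}, {"finger_gap":0, "yaw":-0.44}, {"finger_gap":0, "yaw":-0.44}]'
python3 - <<'E'
from h import *
s=manip.observe();print(s["ft_torque"],s["qpos"].round(3))
M=R.from_rotvec(s["tcp_rot"]).as_matrix();print("toolx yaw",np.arctan2(M[1,0],M[0,0]))
E
```

```text
time: 4.5
tool_pos: [0.607, -0.1294, 0.1008]
tcp_rot: [3.003, 0.918, 0.002]
force: [0.0, -2.7, 1.9]
finger_gap: 0.0126
finger_force: 61.3
[-0.4845014  -0.08541755  0.13999003] [ 0.308  0.743 -0.225  1.662  0.222  0.759 -0.998]
time: 5.0
tool_pos: [0.6067, -0.1291, 0.1008]
tcp_rot: [2.731, 1.549, 0.0]
force: [-0.4, -2.6, 5.1]
finger_gap: 0.0122
finger_force: 61.7
[-0.45256371  0.23542298  0.17938373] [ 0.379  0.757 -0.347  1.66   0.339  0.783 -0.661]
toolx yaw 1.032068318267591
```

```bash
python3 shift.py '[{"finger_gap":0.04}, {"finger_gap":0.04}, {"finger_gap":0.04, "z":-0.05}, {"finger_gap":0.04, "z":-0.08}, {"finger_gap":0.04, "z":-0.08}]'
python3 - <<'E'
from h import *
cv2.imwrite("pics/w3.png",manip.snapshot("wrist"))
print(totool([*st2w([(0,-.03)],S)[0],.18]).round(4),st2w([(0,-.03)],S))
# arc from clip angle 0 in start tool frame with tool x yaw -0.80 (tool y = tangent)
P=np.array([.085,-.085])
for a in np.arange(0,1.0,.1):
    th=np.arctan2(.055,-.085)+a; q=P+.1012*np.array([np.cos(th),np.sin(th)]); d=st2w([q],S)[0]-st2w([(0,-.03)],S)[0]
    y=-.80; X=np.array([np.cos(y),np.sin(y)]);Y=np.array([np.sin(y),-np.cos(y)])
    print(round(a,2),(d@X).round(4),(d@Y).round(4))
E
```

```text
time: 5.62
tool_pos: [0.6081, -0.1273, 0.1822]
tcp_rot: [2.727, 1.554, 0.008]
force: [0.3, -1.6, -0.4]
finger_gap: 0.0401
finger_force: 0.0
[-0.0428 -0.1077  0.0002] [[ 0.49224833 -0.10943038]]
0.0 0.0 0.0
0.1 0.0005 0.0101
0.2 0.002 0.0201
0.3 0.0045 0.0299
0.4 0.008 0.0394
0.5 0.0124 0.0485
0.6 0.0176 0.0572
0.7 0.0238 0.0652
0.8 0.0306 0.0726
0.9 0.0382 0.0793
```

View pics/w3.png

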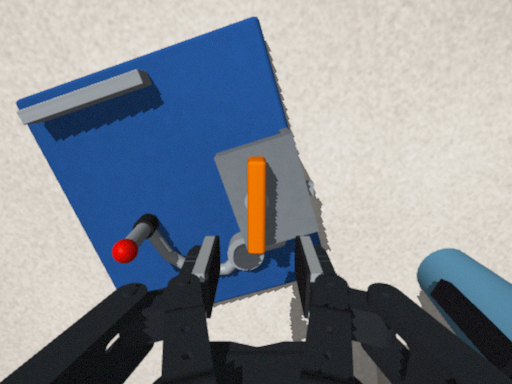

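```bash
python3 shift.py '[{"finger_gap":0.04, "x":-0.043, "y":-0.108, "yaw":0.18}, {"finger_gap":0.04, "x":-0.043, "y":-0.108, "yaw":0.36}, {"finger_gap":0.04, "x":-0.043, "y":-0.108, "yaw":0.54}, {"finger_gap":0.04, "x":-0.043, "y":-0.108, "yaw":0.72}, {"finger_gap":0.04, "x":-0.043, "y":-0.108, "yaw":0.9}]'
python3 shift.py '[{"finger_gap":0.04, "yaw":0.18}, {"finger_gap":0.04, "yaw":0.36}, {"finger_gap":0.04, "yaw":0.54}, {"finger_gap":0.04, "yaw":0.72}, {"finger_gap":0.04, "yaw":0.93}]'
python3 shift.py '[{"finger_gap":0.04}, {"finger_gap":0.04}]'
python3 - <<'E'
from h import *
s=manip.observe();M=R.from_rotvec(s["tcp_rot"]).as_matrix();print("toolx yaw",np.arctan2(M[1,0],M[0,0]),s["qpos"].round(2))
print(totool([*st2w([(0,-.03)],S)[0],.075]).round(4))
E
```

```text
time: 6.3
tool_pos: [0.4902, -0.1098, 0.1782]
tcp_rot: [-3.134, -0.203, 0.005]
force: [-0.0, -0.1, 0.6]
finger_gap: 0.0402
finger_force: 0.0
time: 6.92
tool_pos: [0.4903, -0.1097, 0.178]
tcp_rot: [2.906, -1.192, -0.006]
force: [0.6, 0.1, -0.1]
finger_gap: 0.0401
finger_force: 0.0
time: 7.18
tool_pos: [0.491, -0.11, 0.1789]
tcp_rot: [2.912, -1.178, -0.003]
force: [0.1, -0.5, 0.7]
finger_gap: 0.0398
finger_force: 0.0
toolx yaw -0.7689567076671738 [ 0.1   0.48  0.11  1.93 -0.07  0.74 -2.09]
[ 0.0007 -0.0014  0.1039]
```

```bash
python3 shift.py '[{"finger_gap":0.04, "x":0.0007, "y":-0.0014, "z":0.05}, {"finger_gap":0.04, "x":0.0007, "y":-0.0014, "z":0.09}, {"finger_gap":0.04, "x":0.0007, "y":-0.0014, "z":0.104}, {"finger_gap":0.04, "x":0.0007, "y":-0.0014, "z":0.104}]'
python3 shift.py '[{"finger_gap":0}, {"finger_gap":0}, {"finger_gap":0}, {"finger_gap":0}]' 30
python3 shift.py '[{"finger_gap":0, "x":0.0011, "y":0.0151, "yaw":-0.15}, {"finger_gap":0, "x":0.0045, "y":0.0299, "yaw":-0.3}, {"finger_gap":0, "x":0.0101, "y":0.044, "yaw":-0.45}, {"finger_gap":0, "x":0.0176, "y":0.0572, "yaw":-0.6}, {"finger_gap":0, "x":0.0272, "y":0.069, "yaw":-0.75}]'
python3 - <<'E'
from h import *
s=manip.observe();p=s["tool_pos"][:2]-st2w([(.085,-.085)],S)[0]; print("r",np.hypot(*p),"a",(np.arctan2(p[1],p[0])-S[2]-np.arctan2(.055,-.085)+.0)%(2*np.pi))
E
```

```text
time: 7.68
tool_pos: [0.4928, -0.1099, 0.0752]
tcp_rot: [2.911, -1.182, -0.002]
force: [-0.1, -0.3, 0.8]
finger_gap: 0.0401
finger_force: 0.0
time: 8.18
tool_pos: [0.4943, -0.1099, 0.0769]
tcp_rot: [-2.91, 1.182, -0.005]
force: [-0.5, 0.8, 6.0]
finger_gap: 0.0178
finger_force: 29.4
time: 8.8
tool_pos: [0.4638, -0.1759, 0.0768]
tcp_rot: [-3.139, 0.023, 0.002]
force: [-1.7, 6.2, 9.7]
finger_gap: 0.0181
finger_force: 29.7
r 0.09905332618563747 a 0.7380415940177913
```

```bash
python3 shift.py '[{"finger_gap":0, "x":0.0005, "y":0.0101, "yaw":-0.1}, {"finger_gap":0, "x":0.002, "y":0.0201, "yaw":-0.2}, {"finger_gap":0, "x":0.0025, "y":0.0225, "yaw":-0.2}, {"finger_gap":0, "x":0.0025, "y":0.0225, "yaw":-0.2}]'
cat > a.py <<'E'
from h import *
s=manip.observe();p=s["tool_pos"][:2]-st2w([(.085,-.085)],S)[0]; print("r",np.hypot(*p),"a",(np.arctan2(p[1],p[0])-S[2]-np.arctan2(.055,-.085)+.0)%(2*np.pi))
M=R.from_rotvec(s["tcp_rot"]).as_matrix();print("toolx yaw",np.arctan2(M[1,0],M[0,0]),"ftool",M.T@s["force"])
E
python3 a.py
```

```text
time: 9.3
tool_pos: [0.465, -0.1961, 0.0767]
tcp_rot: [-3.123, -0.287, 0.005]
force: [-4.1, 8.6, 14.0]
finger_gap: 0.018
finger_force: 30.2
r 0.09865240184933811 a 0.9432986019736855
toolx yaw 0.1836101145294091 ftool [ -2.51793119  -9.298851   -13.9356525 ]
```

```bash
python3 shift.py '[{"finger_gap":0, "y":0.004}, {"finger_gap":0, "y":0.004}]'; python3 a.py; python3 shift.py '[{"finger_gap":0.04}, {"finger_gap":0.04}, {"finger_gap":0.04, "z":-0.05}, {"finger_gap":0.04, "z":-0.11}, {"finger_gap":0.04, "z":-0.15}]'
python3 - <<'E'
from h import *
cv2.imwrite("pics/w4.png",manip.snapshot("wrist"))
E
```

```text
time: 9.55
tool_pos: [0.465, -0.1965, 0.0766]
tcp_rot: [-3.118, -0.291, 0.008]
force: [-4.6, 14.3, 15.5]
finger_gap: 0.0176
finger_force: 30.5
r 0.09873779880963732 a 0.9468584360385659
toolx yaw 0.18614490852895008 ftool [ -1.95511879 -15.0563435  -15.36171345]
time: 10.18
tool_pos: [0.4676, -0.2061, 0.2283]
tcp_rot: [3.127, 0.276, 0.004]
force: [0.7, -1.4, -0.4]
finger_gap: 0.0402
finger_force: 0.0
```

View pics/w4.png

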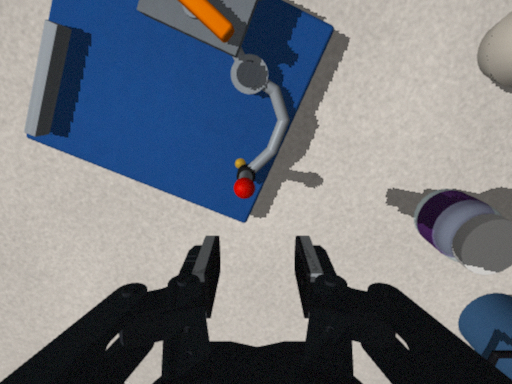

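```bash
python3 shift.py '[{"finger_gap":0.085, "x":0.075, "y":-0.276}, {"finger_gap":0.085, "x":0.075, "y":-0.276}, {"finger_gap":0.085, "x":0.075, "y":-0.276}, {"finger_gap":0.085, "x":0.075, "y":-0.276}, {"finger_gap":0.085, "x":0.075, "y":-0.276}]'
python3 shift.py '[{"finger_gap":0.085, "x":0.06, "y":-0.221, "yaw":-0.18}, {"finger_gap":0.085, "x":0.06, "y":-0.221, "yaw":-0.36}, {"finger_gap":0.085, "x":0.06, "y":-0.221, "yaw":-0.54}, {"finger_gap":0.085, "x":0.06, "y":-0.221, "yaw":-0.72}, {"finger_gap":0.085, "x":0.06, "y":-0.221, "yaw":-0.9}]'
python3 shift.py '[{"finger_gap":0.085, "yaw":-0.18}, {"finger_gap":0.085, "yaw":-0.31}, {"finger_gap":0.085, "yaw":-0.31}]'
python3 a.py
python3 - <<'E'
from h import *
s=manip.observe();print(s["qpos"].round(2),totool([.5115,.3075,.2]))
p=manip.snapshot("wrist");cv2.imwrite("pics/w5.png",p)
h=cv2.cvtColor(p,cv2.COLOR_BGR2HSV)
m=((h[...,1]<70)&(h[...,2]>110)).astype(np.uint8)
m=cv2.morphologyEx(m,cv2.MORPH_OPEN,np.ones((5,5)))
for c in cv2.findContours(m,0,1)[0]:
    if cv2.contourArea(c)>1500:
        P=unproj(c[:,0],.014,"wrist",s)[:,:2].astype(np.float32); r=cv2.minAreaRect(P*1000);print(cv2.boundingRect(c),r)
E
```

```text
time: 10.85
tool_pos: [0.4921, 0.0832, 0.2256]
tcp_rot: [-3.128, -0.284, -0.001]
force: [0.9, -0.0, -0.6]
finger_gap: 0.0853
finger_force: 0.0
time: 11.48
tool_pos: [0.511, 0.3125, 0.2251]
tcp_rot: [-2.685, -1.626, -0.002]
force: [0.4, 0.3, 0.7]
finger_gap: 0.0847
finger_force: 0.0
time: 11.85
tool_pos: [0.5125, 0.3072, 0.2249]
tcp_rot: [2.418, 2.006, -0.002]
force: [0.9, 0.3, 0.4]
finger_gap: 0.0852
finger_force: 0.0
r 0.49194270635907705 a 5.615835752638179
toolx yaw 1.3850116846519975 ftool [ 0.44642885  0.83173286 -0.36956773]
[-0.19  0.63 -0.65  1.6   0.42  1.06 -1.15] [ 9.93582840e-05 -1.05179668e-03  2.48814442e-02]
(156, 295, 88, 63) ((397.6357727050781, 92.27925109863281), (130.57017517089844, 85.66398620605469), 2.899954319000244)
(248, 275, 111, 71) ((537.4019165039062, 83.0512466430664), (142.4156036376953, 117.95873260498047), 2.6614928245544434)
(231, 108, 50, 110) ((511.1468200683594, 308.40728759765625), (129.12583923339844, 55.837703704833984), 79.77577209472656)
(392, 0, 120, 249) ((740.5350952148438, 300.58404541015625), (114.04714965820312, 303.0850830078125), 4.295804500579834)
(190, 0, 127, 60) ((534.73291015625, 446.4771423339844), (53.24958419799805, 125.41960906982422), 79.35303497314453)
(0, 0, 164, 345) ((277.230712890625, 304.0887451171875), (485.29229736328125, 154.91136169433594), 64.24169158935547)
```

View pics/w5.png

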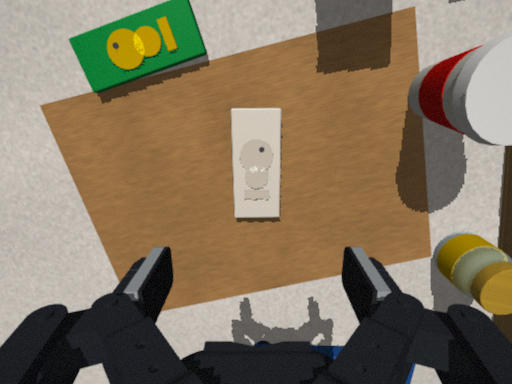

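```bash
python3 - <<'E'
from h import *
print(totool([.5111,.3084,.022]))
E
python3 shift.py '[{"finger_gap":0.075, "x":0.001, "y":0.0012, "z":0.06, "yaw":-0.007}, {"finger_gap":0.075, "x":0.001, "y":0.0012, "z":0.12, "yaw":-0.007}, {"finger_gap":0.075, "x":0.001, "y":0.0012, "z":0.17, "yaw":-0.007}, {"finger_gap":0.075, "x":0.001, "y":0.0012, "z":0.195, "yaw":-0.007}, {"finger_gap":0.075, "x":0.001, "y":0.0012, "z":0.203, "yaw":-0.007}]'
python3 shift.py '[{"finger_gap":0.066}, {"finger_gap":0.066}]'
python3 shift.py '[{"finger_gap":0.066, "z":0.003}, {"finger_gap":0.066, "z":0.003}]'
python3 shift.py '[{"finger_gap":0.066, "z":0.003}, {"finger_gap":0.066, "z":0.003}]'
```

```text
[ 0.00087223 -0.00138829  0.20306008]
time: 12.52
tool_pos: [0.5127, 0.3081, 0.0208]
tcp_rot: [2.409, 2.016, -0.005]
force: [0.6, 0.0, 0.2]
finger_gap: 0.0753
finger_force: 0.0
time: 12.78
tool_pos: [0.5141, 0.3098, 0.0242]
tcp_rot: [2.408, 2.017, 0.005]
force: [-0.2, 1.1, -1.0]
finger_gap: 0.0659
finger_force: 0.0
time: 13.02
tool_pos: [0.5134, 0.3091, 0.0201]
tcp_rot: [2.408, 2.018, 0.001]
force: [0.6, -0.8, -0.3]
finger_gap: 0.066
finger_force: 0.0
time: 13.28
tool_pos: [0.5131, 0.3089, 0.0164]
tcp_rot: [-2.408, -2.018, 0.001]
force: [0.1, 0.3, -0.7]
finger_gap: 0.066
finger_force: 0.0
```

```bash
python3 shift.py '[{"finger_gap":0.066, "y":-0.002, "z":0.001}, {"finger_gap":0.05, "y":-0.002, "z":0.001}, {"finger_gap":0, "y":-0.002, "z":0.001}, {"finger_gap":0, "y":-0.002, "z":0.001}, {"finger_gap":0, "y":-0.002, "z":0.001}]' 60
python3 - <<'E'
from h import *
p=manip.snapshot("wrist");cv2.imwrite("pics/w6.png",cv2.resize(p[180:384,60:460],(800,408)))
E
python3 a.py
```

```text
time: 13.9
tool_pos: [0.5112, 0.3099, 0.0161]
tcp_rot: [-2.407, -2.018, -0.001]
force: [-0.2, -0.2, 4.9]
finger_gap: 0.0544
finger_force: 65.3
r 0.49468404682772593 a 5.617964068289141
toolx yaw 1.3955851637585153 ftool [-0.21862611 -0.5321366  -3.94108056]
```

View pics/w6.png

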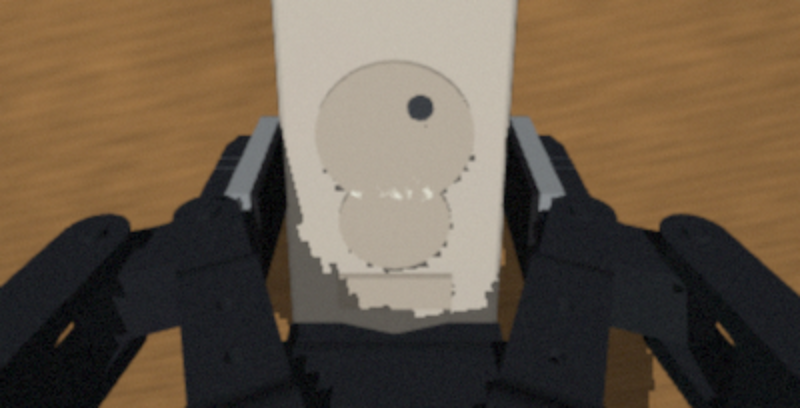

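```bash
python3 shift.py '[{"finger_gap":0, "z":-0.03}, {"finger_gap":0, "z":-0.09}, {"finger_gap":0, "z":-0.115}, {"finger_gap":0, "z":-0.115}]'
python3 a.py
python3 - <<'E'
from h import *
t=[*st2w([(0,.0225)],S)[0],.13];print(t,totool(t))
E
```

```text
time: 14.45
tool_pos: [0.5122, 0.3097, 0.1319]
tcp_rot: [2.408, 2.017, 0.005]
force: [0.2, 0.0, -2.1]
finger_gap: 0.0546
finger_force: 64.7
r 0.49443261052019605 a 5.616088188988243
toolx yaw 1.3946264404133966 ftool [0.04450755 0.16199577 2.12493215]
[np.float64(0.5040637488137556), np.float64(-0.0582772162362717), 0.13] [-0.36369612  0.05652551  0.00122692]
```

```bash
python3 shift.py '[{"finger_gap":0, "x":-0.04, "y":0.006}, {"finger_gap":0, "x":-0.09, "y":0.014}, {"finger_gap":0, "x":-0.145, "y":0.0225}, {"finger_gap":0, "x":-0.2, "y":0.031}, {"finger_gap":0, "x":-0.255, "y":0.0395}]'
python3 shift.py '[{"finger_gap":0, "x":-0.05, "y":0.008, "yaw":0.025}, {"finger_gap":0, "x":-0.085, "y":0.0135, "yaw":0.05}, {"finger_gap":0, "x":-0.105, "y":0.0165, "yaw":0.05}, {"finger_gap":0, "x":-0.109, "y":0.017, "yaw":0.05}, {"finger_gap":0, "x":-0.109, "y":0.017, "yaw":0.05}]'
python3 a.py
python3 - <<'E'
from h import *
t=[*st2w([(0,.0225)],S)[0],.05];print(totool(t))
s=manip.observe();p=manip.snapshot("wrist");cv2.imwrite("pics/w7.png",p)
E
```

```text
time: 15.08
tool_pos: [0.5041, 0.0489, 0.1284]
tcp_rot: [-2.406, -2.017, 0.006]
force: [1.1, -0.2, -1.9]
finger_gap: 0.0543
finger_force: 64.6
time: 15.7
tool_pos: [0.5027, -0.0581, 0.1296]
tcp_rot: [-2.455, -1.957, 0.001]
force: [0.6, 0.0, -1.1]
finger_gap: 0.0545
finger_force: 64.6
r 0.13778824026306827 a 5.964397394045797
toolx yaw 1.3458994142037444 ftool [0.15366805 0.58334241 1.11568203]
[9.78350414e-05 1.56580980e-03 7.96101952e-02]
```

View pics/w7.png

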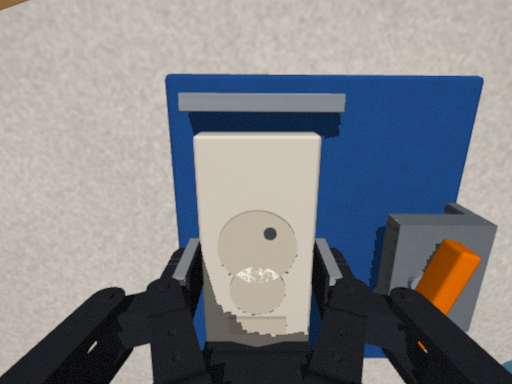

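Run:
```python
from h import *
c,s_=np.cos(S[2]),np.sin(S[2])
def st(p): d=p[:2]-S[:2]; return (np.array([c*d[0]+s_*d[1],-s_*d[0]+c*d[1]])*1000).round(1)
for n,uv,z in [("fL",(180,111),.052),("fR",(345,111),.052),("fbL",(180,94),.052),("fbR",(345,94),.052),("pL",(167.5,75),.03),("pR",(481,77),.03),("tL",(195,134),.1275),("tR",(320,134),.1275)]:
    print(n,st(unproj(uv,z,"wrist")[0]))
print(manip.observe()["force"])
```

```text
fL [-53.1  92.3]
fR [56.  92.7]
fbL [-52.3 103. ]
fbR [ 55.  103.3]
pL [-65.6 115.7]
pR [156.3 115.1]
tL [-28.4  86.8]
tR [24.7 87. ]
[-1.49025535  0.73984075 -2.67767558]
```

```bash
python3 shift.py '[{"finger_gap":0, "y":0.003, "z":0.03}, {"finger_gap":0, "y":0.003, "z":0.06}, {"finger_gap":0, "y":0.003, "z":0.076}, {"finger_gap":0, "y":0.003, "z":0.08}, {"finger_gap":0, "y":0.003, "z":0.08}]'
python3 shift.py '[{"finger_gap":0, "z":0.003}, {"finger_gap":0, "z":0.003}, {"finger_gap":0, "z":0.003}]'; python3 a.py
python3 shift.py '[{"finger_gap":0, "x":0.003}, {"finger_gap":0, "x":0.006}, {"finger_gap":0, "x":0.006}]'; python3 a.py
```

```text
time: 16.38
tool_pos: [0.5067, -0.0589, 0.0511]
tcp_rot: [2.456, 1.958, 0.001]
force: [0.3, 0.3, -2.2]
finger_gap: 0.0542
finger_force: 64.6
time: 16.75
tool_pos: [0.5064, -0.0596, 0.048]
tcp_rot: [2.457, 1.957, 0.001]
force: [-0.1, 0.4, -2.1]
finger_gap: 0.0543
finger_force: 64.6
r 0.13486120783074917 a 5.944143397147032
toolx yaw 1.3451567349948852 ftool [ 0.41959931 -0.16268569  2.14140232]
time: 17.12
tool_pos: [0.5076, -0.0538, 0.0477]
tcp_rot: [2.457, 1.957, -0.001]
force: [-0.1, -1.2, -0.9]
finger_gap: 0.0543
finger_force: 64.7
r 0.13969140014755446 a 5.919051687330617
toolx yaw 1.3453317313070259 ftool [-1.23034985  0.15345915  0.87431887]
```

```bash
python3 shift.py '[{"finger_gap":0, "x":0.0015}, {"finger_gap":0, "x":0.0015}]'; python3 a.py
python3 shift.py '[{"finger_gap":0, "x":0.001, "z":0.001}, {"finger_gap":0, "x":0.001, "z":0.002}, {"finger_gap":0, "x":0.001, "z":0.002}]'; python3 a.py
```

```text
time: 17.38
tool_pos: [0.5076, -0.0536, 0.0476]
tcp_rot: [2.458, 1.955, -0.003]
force: [-0.7, -4.4, -0.7]
finger_gap: 0.054
finger_force: 64.8
r 0.13984453655940546 a 5.918832164115749
toolx yaw 1.3438157672147932 ftool [-4.41173098  0.34789042  0.70911644]
time: 17.75
tool_pos: [0.5075, -0.0536, 0.046]
tcp_rot: [2.458, 1.953, -0.006]
force: [-1.3, -5.9, 4.3]
finger_gap: 0.0543
finger_force: 65.3
r 0.13990969805204848 a 5.918940070649102
toolx yaw 1.34295638338955 ftool [-6.03993041  0.09762473 -4.23279434]
```

```bash
python3 shift.py '[{"finger_gap":0.075}, {"finger_gap":0.075}, {"finger_gap":0.075, "z":-0.04}, {"finger_gap":0.075, "z":-0.1}, {"finger_gap":0.075, "z":-0.13}]'; python3 shift.py '[{"finger_gap":0.075, "x":-0.05, "z":-0.02}, {"finger_gap":0.075, "x":-0.1, "z":-0.04}, {"finger_gap":0.075, "x":-0.1, "z":-0.04}]'; python3 a.py
python3 - <<'E'
from h import *
s=manip.observe();p=manip.snapshot("wrist");cv2.imwrite("pics/w8.png",cv2.resize(p,(800,600)))
print(s["tool_pos"],s["qpos"].round(2))
E
```

```text
time: 18.38
tool_pos: [0.5096, -0.0495, 0.1786]
tcp_rot: [2.454, 1.959, 0.008]
force: [-0.0, -0.1, -0.2]
finger_gap: 0.0753
finger_force: 0.0
time: 18.75
tool_pos: [0.4857, -0.1532, 0.2165]
tcp_rot: [2.463, 1.945, 0.0]
force: [0.3, 0.3, -1.0]
finger_gap: 0.0749
finger_force: 0.0
r 0.08222340074059425 a 0.44094382180864544
toolx yaw 1.3371561379406458 ftool [0.34939481 0.22032864 0.98162759]
[ 0.48574753 -0.15315616  0.2164739 ] [ 0.75  0.52 -0.73  1.86  0.44  0.93 -0.42]
```

View pics/w8.png

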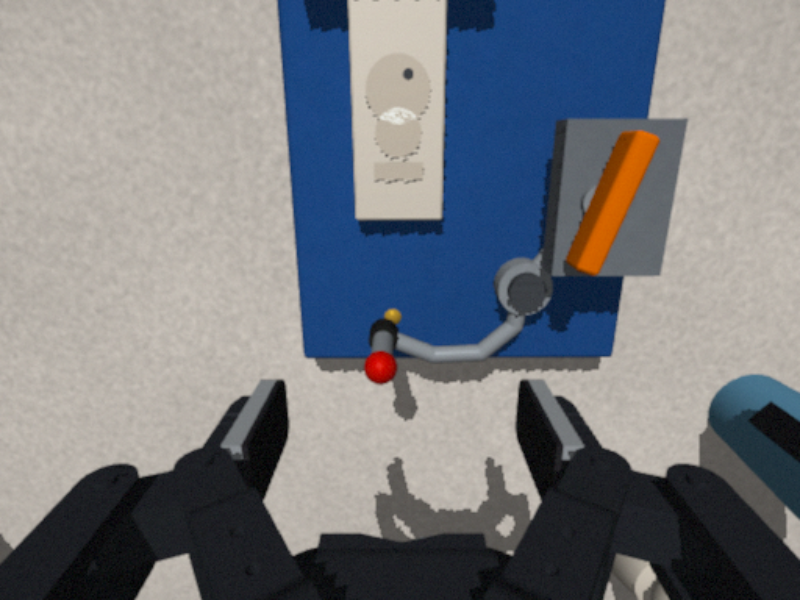

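Run:
```python
from h import *
b=unproj((243.2,234.9),.09,"wrist")[0];print(b)
th=np.arctan2(.055,-.085)+.93;q=np.array([.085,-.085])+.1012*np.array([np.cos(th),np.sin(th)]);e=st2w([q],S)[0];print("exp",e,q)
print(totool([*e,.18]))
```

```text
[ 0.46281056 -0.19083534  0.09      ]
exp [ 0.46232659 -0.19513715] [-0.00986535 -0.1202421 ]
[-0.04940669 -0.01275639  0.03595799]
```

```bash
python3 shift.py '[{"finger_gap":0.04, "x":-0.048, "y":-0.013, "z":0.02, "yaw":0.18}, {"finger_gap":0.04, "x":-0.048, "y":-0.013, "z":0.036, "yaw":0.36}, {"finger_gap":0.04, "x":-0.048, "y":-0.013, "z":0.036, "yaw":0.54}, {"finger_gap":0.04, "x":-0.048, "y":-0.013, "z":0.036, "yaw":0.72}, {"finger_gap":0.04, "x":-0.048, "y":-0.013, "z":0.036, "yaw":0.9}]'
python3 shift.py '[{"finger_gap":0.04, "yaw":0.15}, {"finger_gap":0.04, "yaw":0.3}, {"finger_gap":0.04, "yaw":0.3}]'; python3 a.py; python3 -c "
from h import *
print(totool([.4624,-.194,.0755]))"
```

```text
time: 19.42
tool_pos: [0.4631, -0.1895, 0.1791]
tcp_rot: [-3.062, -0.691, -0.001]
force: [0.2, -0.3, -0.1]
finger_gap: 0.04
finger_force: 0.0
time: 19.8
tool_pos: [0.463, -0.1899, 0.1793]
tcp_rot: [-3.131, -0.237, -0.0]
force: [0.6, -0.0, 0.1]
finger_gap: 0.0402
finger_force: 0.0
r 0.09995082836400783 a 0.8792154155699254
toolx yaw 0.15138444010120056 ftool [ 0.58817877  0.09753758 -0.07997977]
[-0.00126888  0.00406695  0.1038061 ]
```

```bash
python3 shift.py '[{"finger_gap":0.04, "x":-0.001, "y":0.004, "z":0.05}, {"finger_gap":0.04, "x":-0.001, "y":0.004, "z":0.09}, {"finger_gap":0.04, "x":-0.001, "y":0.004, "z":0.104}, {"finger_gap":0.04, "x":-0.001, "y":0.004, "z":0.104}]'
python3 shift.py '[{"finger_gap":0}, {"finger_gap":0}, {"finger_gap":0}, {"finger_gap":0}]' 30
python3 a.py
python3 - <<'E'
from h import *
s=manip.observe();p=s["tool_pos"][:2]
M=R.from_rotvec(s["tcp_rot"]).as_matrix();X,Y=M[:2,0],M[:2,1]
P=st2w([(.085,-.085)],S)[0];v=p-P;v*=.1/np.hypot(*v)
for b in np.arange(0,.8,.12):
    c,q=np.cos(-b),np.sin(-b);d=P+np.array([c*v[0]-q*v[1],q*v[0]+c*v[1]])-(P+v);print(b.round(2),(d@X).round(4),(d@Y).round(4))
E
```

```text
time: 20.3
tool_pos: [0.4621, -0.1957, 0.0752]
tcp_rot: [-3.132, -0.232, 0.001]
force: [0.2, -0.6, 0.8]
finger_gap: 0.0398
finger_force: 0.0
time: 20.8
tool_pos: [0.4629, -0.1957, 0.0769]
tcp_rot: [-3.133, -0.23, -0.004]
force: [-0.0, 4.6, 6.7]
finger_gap: 0.018
finger_force: 29.4
r 0.1006889664384605 a 0.9359280272450032
toolx yaw 0.14652166919616066 ftool [ 0.6677401  -4.52455611 -6.7192091 ]
0.0 0.0 0.0
0.12 0.0009 -0.012
0.24 0.0031 -0.0237
0.36 0.0068 -0.0351
0.48 0.0118 -0.046
0.6 0.0181 -0.0563
0.72 0.0256 -0.0656
```

```bash
python3 shift.py '[{"finger_gap":0, "x":0.0009, "y":-0.012, "yaw":0.12}, {"finger_gap":0, "x":0.0031, "y":-0.0237, "yaw":0.24}, {"finger_gap":0, "x":0.0068, "y":-0.0351, "yaw":0.36}, {"finger_gap":0, "x":0.0118, "y":-0.046, "yaw":0.48}, {"finger_gap":0, "x":0.0118, "y":-0.046, "yaw":0.48}]'; python3 a.py
```

```text
time: 21.42
tool_pos: [0.4679, -0.1492, 0.0769]
tcp_rot: [3.097, -0.524, 0.003]
force: [-1.1, 1.6, 7.3]
finger_gap: 0.0178
finger_force: 29.9
r 0.10037157903503946 a 0.4666801861905707
toolx yaw -0.3351574660219095 ftool [-1.53076762 -1.10866214 -7.30394494]
```

```bash
python3 shift.py '[{"finger_gap":0, "x":0.0009, "y":-0.012, "yaw":0.12}, {"finger_gap":0, "x":0.0025, "y":-0.0215, "yaw":0.22}, {"finger_gap":0, "x":0.0025, "y":-0.0215, "yaw":0.22}]'; python3 a.py
python3 shift.py '[{"finger_gap":0, "x":0.0028, "y":-0.0237, "yaw":0.22}, {"finger_gap":0, "x":0.003, "y":-0.0237, "yaw":0.22}]'; python3 a.py
```

```text
time: 21.8
tool_pos: [0.477, -0.1296, 0.0768]
tcp_rot: [-3.021, 0.861, -0.002]
force: [-2.5, 1.3, 7.7]
finger_gap: 0.018
finger_force: 29.9
r 0.10048486943820237 a 0.2515186411539254
toolx yaw -0.5549348139236933 ftool [-2.73719845  0.22256334 -7.70838468]
time: 22.05
tool_pos: [0.4801, -0.1264, 0.0763]
tcp_rot: [2.879, -1.196, -0.021]
force: [-18.0, -22.5, 17.0]
finger_gap: 0.0178
finger_force: 32.3
r 0.09961331269169797 a 0.2074471794817896
toolx yaw -0.7875387950056313 ftool [  3.18069572  29.12568017 -16.25856754]
```

```bash
python3 shift.py '[{"finger_gap":0, "x":0.002, "y":0.021, "yaw":-0.15}, {"finger_gap":0, "x":0.002, "y":0.021, "yaw":-0.22}]'; python3 a.py
```

```text
time: 22.3
tool_pos: [0.4777, -0.1307, 0.0765]
tcp_rot: [3.019, -0.862, 0.003]
force: [0.3, 2.0, 3.9]
finger_gap: 0.0179
finger_force: 30.6
r 0.09930520893462862 a 0.25723039994939034
toolx yaw -0.5560817374042655 ftool [-0.7376251  -1.84909597 -3.93033918]
```

Backed off; now open the fingers and lift clear.

```bash
python3 shift.py '[{"finger_gap":0.045}, {"finger_gap":0.045}, {"finger_gap":0.045}, {"finger_gap":0.045, "z":-0.05}, {"finger_gap":0.045, "z":-0.11}]'; python3 shift.py '[{"finger_gap":0.045, "x":-0.05, "z":-0.04, "yaw":-0.1}, {"finger_gap":0.045, "x":-0.06, "z":-0.06, "yaw":-0.2}, {"finger_gap":0.045, "x":-0.06, "z":-0.06, "yaw":-0.33}, {"finger_gap":0.045, "x":-0.06, "z":-0.06, "yaw":-0.33}]'
python3 - <<'E'
from h import *
s=manip.observe();p=manip.snapshot("wrist");t=manip.snapshot("top")
w=p[0:300,100:450]; c=cv2.resize(t[160:250,240:340],(400,360),interpolation=cv2.INTER_CUBIC)
o=np.zeros((360,800,3),np.uint8); o[:300,:350]=w;o[:,400:]=c;cv2.imwrite("pics/f.png",o);print(s["time"],s["tool_pos"])
E
```

```text
time: 22.92
tool_pos: [0.4773, -0.1275, 0.1858]
tcp_rot: [3.021, -0.859, -0.006]
force: [2.2, -1.3, -0.2]
finger_gap: 0.0449
finger_force: 0.0
time: 23.42
tool_pos: [0.427, -0.0961, 0.2459]
tcp_rot: [3.121, -0.354, 0.001]
force: [-0.5, 0.3, -1.2]
finger_gap: 0.0451
finger_force: 0.0
23.425 [ 0.42698222 -0.09613216  0.24587321]
```

View pics/f.png

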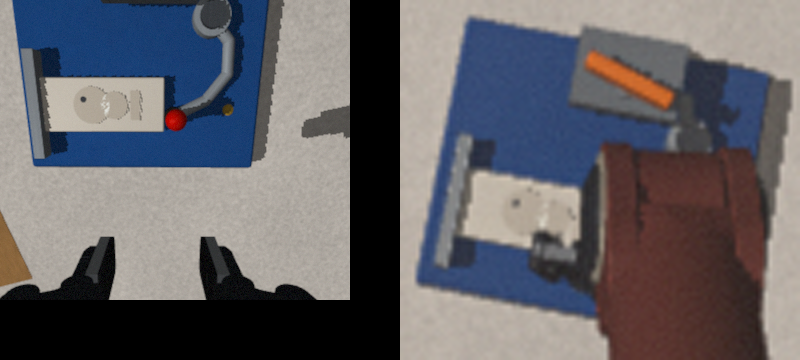

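```bash
python3 -c "
from plant import manip
print(manip.hand_in())"
```

```text
the job is handed in; nothing more can be done
None
```

The job is handed in at about 23 s: lock undone about 1.26 rad counter-clockwise, plaque face up and flat against the middle of the fixed edge, spring arm pressing it there; one mistyped row briefly pushed the arm onto the plaque with about 30 N before I backed off, and the final picture shows nothing shifted.

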